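Clear the bait box and hold its sprung lid open

ROBOT

A 6-joint arm with a two-finger parallel gripper is mounted at the origin on the work surface. World frame = base frame: x ahead of the robot, y to its left, z up, the work surface at z = 0. Lengths are in mm, angles in rad, forces in N, time in s.
With the tool pointing down it reaches from about 350 to 875 mm from the base axis. Payload 15.5 kg.
Tool frame: the origin (TCP) lies on the centre line of the jaws, within the pads' length; the fingertips stand 25 mm ahead of it and the grasp point (between the pads) lies 6 mm ahead of it (bot.finger_overhang is the distance from the TCP to the fingertips, in mm); z points along the fingers, y is the line along which they close (so a half turn about z gives the same grasp; the last joint's range is limited). The gripper opens to 85 mm and grips with 20 to 120 N. Pads are 22 mm wide; open, the fingers measure 114 mm over their backs; the gripper's body (76 mm by 85 mm) begins 54 mm behind the grasp point. The pads swing forward as they close: fully open they stand 13 mm farther back than shut.
Start: joints at [-1.405, 0.494, 1.345, -0, 1.302, -0.096], TCP at [161.16, -603.866, 256.277] pointing down, gripper open.
Joint ranges: [-2.91, 2.91], [-0.82, 2.16], [0.22, 2.67], [-1.22, 4.37], [0.12, 2.79], [-3.08, 3.08]. Speed limits (rad/s): [1.89, 1.89, 2.57, 3.01, 3.01, 3.01].

INTERFACE

Orientations are given as a unit quaternion [x, y, z, w].
In Python, from cell import bot, optics gives the robot as it stands. The module is installed in compiled form; this text tells all that it offers.
- The arm moves only by the tool step_arm, never from a script. Its argument "moves" is a list that holds one entry, the list of rows, each a list of 7 numbers: the opening, from 0 (shut) to 1 (fully open), then the shift along the tool's x, y, z in cm, then the turn, a rotation vector about the tool's x, y, z in rad. A call has 1 to 12 rows; each row shifts and turns the commanded pose from where the row before left it, along the tool's axes as they then stand; what a row does not reach is not made up. A row lasts 1/10 s, in which the tool goes at most 50 mm and 8.59 degrees, less where a joint would pass 70% of its speed; a pose out of reach is approached as far as the arm can. A call is refused whole if a number of a shift passes 5 or a number of a turn 0.15, either way. A call with a gripper value outside its range is refused whole. The fingers move at their own pace and stop on an object; the grip force is fixed at half the most. Time passes only in rows, so rows that do not move let the fingers close. It gives the time, the measured TCP pose, the force, the opening and the grip force at its end, in the units of the state.
- bot.read_state(): the state, without advancing time (a new reading comes with each control period).
- optics.capture(name): name is "scene" or "top"; returns a dict with "img" (400x640x3 uint8, blue, green, red), "depth" (400x640 float32, mm along the optical axis (not along the pixel's ray), 0 where there is no reading), "K" (3x3 intrinsics, pixels), "rvec" (rotation vector, rad) and "tvec" (3), from world to camera coordinates, as OpenCV has them. Camera axes: x right, y down, z forward; pixel columns grow to the right and rows downward; lengths in mm; the calibration is good to about 2 mm. A picture is of the moment at which its call begins.
- bot.finish_job(): hands the job in; it is judged then, once.
Trained networks look in the newest picture that a camera, given by its name, has taken for a name from the list of things; names that differ only in an ending like _2 or _b are one class to them, and where a whole thing is asked for, a point or a joint stands for the part that bears it (a point fixed in the world has none). Each returns a list of dicts, best first, with "p" (0 to 1); they miss things now and then, are a little off and sometimes report something else, mostly with a low value. They report only what shows in the picture. A call takes as long as a camera call.
- optics.spot_in(camera, query): "extent" ([left, top, width, height] in pixels, round what is visible of it).
The state is a dict: "time": time; "qpos": joint angles; "qvel": joint speeds; "effort": joint torques, N m; "tcp_pos": TCP position; "tool_rot": TCP orientation; "wrist_force": force on the tool from outside, world axes, zero at the start; "ft_torque": the same for the moment, N m; "opening": finger opening in mm; "grip_force": force on a finger pad.
Only numpy, scipy, OpenCV 4.12 (cv2) and the standard library are available. Lean on these libraries where they do the work, as an engineer would, in place of code of your own. Each camera call takes 0.05 s, during which the arm holds its last target. There are 200 camera calls.

TASK

The blue tackle caddy is standing on the lid of the white bait box: keeping it upright, hook it over the bare deck rail about 10 cm from the red tape band, on the side away from the rod holder, then slide it along the rail (do not lower it on at the band) until it hangs centred on the band, and leave it hanging there without knocking the rod holder. Then press the catch on the box's front so that the lid pops ajar, raise the lid and finish with your fingers still holding it open at 60 degrees, because it falls back as soon as you let go. Leave the two rosewood floats and the flask cap where they stand.

Things in the scene. Friction and masses are not known exactly. Their poses are not given: they have to be found in the camera images.
- caddy: Loose rail caddy, 0.35 kg, standing on the shut lid at a small yaw: blue open tray 70 (x) x 120 (y) x 45 mm high, two 16 mm wide steel strap hooks over it at y = -38 and +38 mm, each rising on the -x side and arching over to a short lip on the +x side; black carrying bar on top. Origin: bottom of the tray, under the bar (tray centre is at x = +3 mm). z up, y along the bar; y goes along the rail.
- caddy_grip (a point): Middle of the caddy's black carrying bar: 14 mm square, 100 mm long along the caddy's y, 168 mm above the caddy's origin. About 27 mm of free space under the bar, between 10 mm posts at y = -38 and +38 mm.
- caddy_seat (a point): Point of the caddy (x = 0, y = 0, z = 110 mm) that lies on the rail's axis when it hangs. The hooks are 32 mm wide inside. The rail must enter from the caddy's +x side, through the gap between tray top (z = 45 mm) and lip ends (z = 92 mm); then the caddy is lowered onto it. Hung, it swings freely about the rail, nearly upright.
- band: Red tape band, 24 mm wide, round the deck rail. Origin on the rail's axis, mid-band; axes as the world. The rail is a fixed level steel tube, 25 mm diameter, along world y, 190 mm above the bench top (the bench top is at z = 0); it is bare for more than 0.5 m on the +y side of the band, passing behind the box.
- rodholder: Fixed black spring-clip rod holder clamped to the rail, 115 mm to the -y side of the band; 36 mm wide along the rail, from 135 mm below to 65 mm above the rail's axis and up to 67 mm from it to the -x side. Origin on the rail's axis. Do not knock it.
- box: White plastic bait box, screwed down on the bench between the robot and the rail: 140 (x) x 220 (y) x 90 mm high without the lid. Origin: centre of the underside; its front with the catch faces -x; small yaw.
- lid_hinge (a point): Middle of the lid's hinge axis, on the box's far upper edge (box x = +70, z = 90 mm), fixed to the box; its y axis is the hinge axis.
- lid (a joint): Lid angle, rad: 0 shut, 1.047 = 60 degrees, stop at 1.8. 12 mm plate, 140 mm from hinge to front edge, underside in line with the hinge axis; two finger lips, 82 mm wide, 10 mm thick, jut 18 mm further, left and right of the catch. Pressing the catch lets a spring pop it to about 0.22 rad (lips rise 35 mm); raised and let go it falls back there. Held at 60 degrees it weighs about 2 N on the lip.
- lip_left (a point): Lower front edge of the finger lip on the +y side, middle of its width: 158 mm from the hinge axis in the plane of the lid's underside, 69 mm from the lid's middle. Moves with the lid. Under it, in front of the box wall, is free space.
- lip_right (a point): The same on the -y side.
- catch_pad (a point): Point to press, straight down, on the ribbed grey thumb pad of the catch (44 mm long in x, 36 mm wide, top 94 mm above the bench), in the middle of the box's front, 37 mm in front of its front wall. The pad reaches 16 mm further forward; the catch's upright hook begins 26 mm behind the point, stands 14 mm higher than the pad and leans 6 mm forward as it is pressed.
- catch (a joint): Catch angle in rad: 0 at rest, 0.22 fully pressed (the pad sinks about 8 mm, 4 N). It frees the lid at about 0.13 rad and springs back.
- float_a: Loose rosewood float blank standing on its end, 37 mm diameter, 76 mm tall. Origin under its foot. Bystander.
- float_b: Second float blank, the same.
- flask_cap: Loose aluminium flask cap standing mouth up, 56 mm diameter, 42 mm high. Origin under it. Bystander.
- bench: The fixed tackle bench: two wooden planks, top at z = 0, with the level deck rail of 25 mm steel tube along its far side. Origin at bench-top height straight below the rail's axis.

How it is judged:
By the outcome, as a careful person would: the job done as asked, in the order asked, and still so for the second after the job is handed in, while the arm keeps its last pose, push and grip.
It also fails if it takes over 61 s, if anything falls off the work surface, if the arm or the gripper's body presses on something with over 40 N, if the wrist force passes 120 N, or if a joint passes its speed limit or range.

## Working session

There is one attempt and no reset: what is moved stays moved. The work goes in short steps, Python scripts to look and compute and a tool call to move; the robot and the scene stay as the last step left them, time stands still between calls to the robot, and variables do not carry over. Pictures are saved under pics/ and viewed, at most 10 in all, crops included, and the job is handed in when it is done.

Besides the shell and the picture viewer there is one more tool, called after ">>>" by a JSON object that holds its "op" and its "data". step_arm: Moves the arm, as the interface text tells. Its arguments: {"type":"object","properties":{"moves":{"type":"array"}},"required":["moves"]}

```bash
mkdir -p pics
cat > h.py <<'E'
import numpy as np, cv2
from cell import bot, optics
def cap(n):
    c=optics.capture(n); c['R']=cv2.Rodrigues(np.array(c['rvec'],float))[0]; c['t']=np.array(c['tvec'],float).ravel(); return c
def cloud(c):
    d=c['depth']; v,u=np.mgrid[:d.shape[0],:d.shape[1]]; K=c['K']
    P=np.stack([(u-K[0,2])/K[0,0]*d,(v-K[1,2])/K[1,1]*d,d],-1)
    W=(P-c['t'])@c['R']; W[d<=0]=np.nan; return W
def proj(c,p): 
    q=c['R']@np.array(p,float)+c['t']; q=c['K']@q; return q[:2]/q[2]
E
python3 - <<'E'
from h import *
s=bot.read_state();print(s)
for n in ('scene','top'):
    c=cap(n); cv2.imwrite(f'pics/{n}0.png',c['img']); np.savez(f'{n}0.npz',W=cloud(c),img=c['img'],K=c['K'],R=c['R'],t=c['t'])
    print(n,(-c['R'].T@c['t']).round())
    for q in ('caddy','band','rodholder','box','lid','catch','float_a','flask_cap'):
        print(q,[(r['extent'],round(r['p'],2)) for r in optics.spot_in(n,q)][:3])
E
```

```text
{'time': 0.0, 'qpos': array([-1.40546858e+00,  4.94182799e-01,  1.34613267e+00,  9.30958451e-06,
        1.30251066e+00, -9.54854085e-02]), 'qvel': array([-3.24048973e-04,  2.13884372e-03, -1.74071695e-03, -2.33643466e-05,
       -1.34749890e-03, -1.31262513e-04]), 'effort': array([ 5.35486310e-03, -8.82153225e+01, -3.83861053e+01,  3.95830903e-04,
        9.81287565e-03, -4.80937530e-06]), 'tcp_pos': array([ 161.12593416, -603.52871443,  255.69995784]), 'tool_rot': array([ 9.91509078e-01,  1.30036028e-01, -1.70481007e-05, -6.16519897e-04]), 'wrist_force': array([-0.16812513,  0.23471124,  0.18792929]), 'ft_torque': array([-0.01972992,  0.07717589,  0.00502924]), 'grip_force': 0.0, 'opening': 85.20088377492723}
scene [1142. -104. 1019.]
caddy [([240.3, 160.7, 63.7, 80.1], 0.56)]
band [([219.8, 246.0, 12.0, 13.3], 0.52)]
rodholder [([219.4, 246.3, 12.2, 16.2], 0.64), ([231.9, 179.6, 101.3, 65.0], 0.46)]
box [([227.0, 177.3, 110.5, 91.2], 0.89), ([240.4, 159.1, 61.2, 80.3], 0.6)]
lid [([233.0, 181.8, 97.8, 64.3], 0.89)]
catch [([268.4, 177.2, 11.0, 13.7], 0.7), ([151.4, 222.7, 38.3, 57.3], 0.22)]
float_a [([339.2, 200.1, 12.9, 22.2], 0.64), ([364.4, 194.9, 14.0, 19.8], 0.57)]
flask_cap [([184.9, 224.5, 26.7, 23.8], 0.58)]
top [ 332.   36. 1467.]
caddy [([344.6, 182.5, 50.8, 47.9], 0.77), ([309.9, 184.9, 95.2, 72.5], 0.68)]
band []
rodholder [([435.9, 148.0, 33.3, 44.9], 0.63)]
box [([311.7, 184.7, 96.0, 72.1], 0.73), ([320.1, 185.3, 86.5, 57.1], 0.2)]
lid [([320.2, 180.8, 85.7, 61.0], 0.71)]
catch [([354.5, 234.9, 16.3, 19.5], 0.84)]
float_a [([295.2, 217.4, 17.1, 11.1], 0.54), ([420.9, 210.7, 18.5, 20.4], 0.41), ([436.3, 144.2, 33.7, 47.6], 0.2)]
flask_cap [([421.1, 211.8, 21.5, 19.1], 0.88)]
```

Run:
```python
from h import *
a=cv2.imread('pics/scene0.png');b=cv2.imread('pics/top0.png')
A=cv2.resize(a[140:290,130:400],(800,444),interpolation=cv2.INTER_CUBIC)
B=cv2.resize(b[130:290,270:490],(800,582),interpolation=cv2.INTER_CUBIC)
cv2.imwrite('pics/s1.png',A);cv2.imwrite('pics/t1.png',B)
# measures in top
for n in('top','scene'):
    d=np.load(n+'0.npz');W=d['W'];img=d['img'].astype(int);b,g,r=img[...,0],img[...,1],img[...,2]
    def show(name,m):
        P=W[m&np.isfinite(W[...,0])]
        if len(P):print(n,name,len(P),'med',np.median(P,0).round(1),'lo',np.percentile(P,3,0).round(1),'hi',np.percentile(P,97,0).round(1))
    h=cv2.cvtColor(d['img'],cv2.COLOR_BGR2HSV)
    show('blue',(h[...,0]>95)&(h[...,0]<130)&(h[...,1]>120)&(W[...,2]>60)&(W[...,0]>300))
    show('red',((h[...,0]<6)|(h[...,0]>174))&(h[...,1]>150)&(W[...,2]>150))
    show('rail',(W[...,2]>185)&(W[...,2]<208)&(W[...,0]>600))
    show('white',(W[...,2]>95)&(W[...,2]<108)&(h[...,1]<50)&(h[...,2]>150)&(W[...,0]>300))
    show('black bar',(W[...,2]>262)&(W[...,2]<290)&(h[...,2]<80)&(W[...,0]>300)&(W[...,1]>-150)&(W[...,1]<250))
```

```text
top blue 513 med [546.  -86.6 108.4] lo [ 509.9 -156.    99.7] hi [601.6 -33.9 275.1]
top red 80 med [ 676.2 -201.   200.4] lo [ 666.1 -210.5  191.8] hi [ 690.9 -191.   205.2]
top rail 6026 med [675.8  47.6 199.2] lo [ 666.1 -742.4  189.7] hi [689.5 821.6 205.5]
top white 2960 med [525.7 -53.1 101. ] lo [ 467.4 -184.9   96.2] hi [617.7  25.6 106.3]
top black bar 180 med [548.7 -92.1 276.1] lo [ 528.7 -133.1  271.3] hi [569.  -51.6 280.1]
scene blue 1232 med [557.8 -84.1 126.7] lo [ 504.9 -150.7  103.4] hi [608.3 -28.5 147.9]
scene red 143 med [ 685.8 -199.2  199.9] lo [ 671.4 -210.4  190.8] hi [ 694.  -188.4  204.6]
scene rail 7674 med [686.7 -29.4 199. ] lo [ 671.9 -595.5  187.6] hi [694.  673.7 203.5]
scene white 2504 med [566.  -32.9 100.8] lo [ 471.3 -183.7   97.4] hi [612.5  26.7 104.2]
scene black bar 361 med [555.2 -93.7 274.6] lo [ 534.  -135.1  264.9] hi [576.  -50.7 277.6]
```

View pics/s1.png

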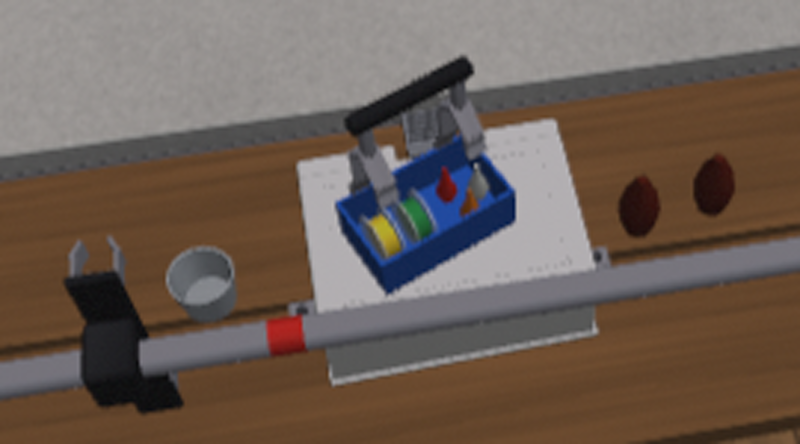

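View pics/t1.png

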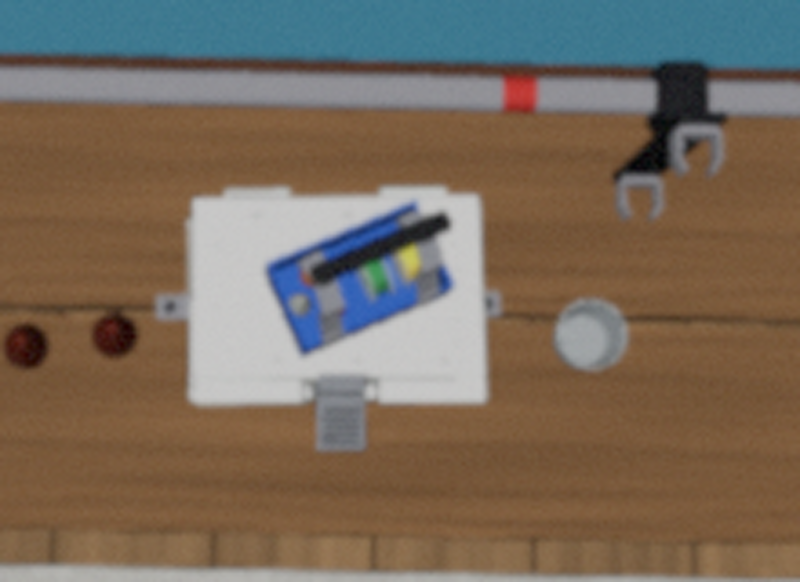

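The scene picture shows the caddy on the lid, yawed about 26°, with its risers on the robot side. The band is at (286,335) in the scene crop, with the rod holder to its left (−y) and the floats on the +y side. In the top crop the catch is at (341,415).

```bash
cat >> h.py <<'E'
from scipy.spatial.transform import Rotation as Ro
def rows(target_p,target_R,n,p=None,R=None):
    """n equal tool-frame increments from pose to target (mm)."""
    s=bot.read_state(); p=s['tcp_pos'] if p is None else np.array(p,float); R=Ro.from_quat(s['tool_rot']) if R is None else R
    rv=(R.inv()*target_R).as_rotvec()/n; out=[]
    for i in range(n):
        dp=(np.array(target_p,float)-p)/n
        out.append(np.r_[R.inv().apply(dp)/10,rv].round(3).tolist()); R=R*Ro.from_rotvec(rv)
    # constant-p step: world step the same each row
    return out
def down(yang): # tool y at world angle yang, z down
    y=np.array([np.cos(yang),np.sin(yang),0]);z=np.array([0,0,-1.]);return Ro.from_matrix(np.stack([np.cross(y,z),y,z],1))
E
python3 - <<'E'
from h import *
for n in('top','scene'):
    d=np.load(n+'0.npz');W=d['W'];h=cv2.cvtColor(d['img'],cv2.COLOR_BGR2HSV)
    m=(W[...,2]>264)&(W[...,2]<285)&(h[...,2]<90)&(W[...,0]>480)&(W[...,0]<620)&(W[...,1]>-160)&(W[...,1]<-20)
    (c,sz,a)=cv2.minAreaRect(W[m][:,:2].astype(np.float32));print(n,'bar',np.round(c,1),np.round(sz,1),a, cv2.boxPoints((c,sz,a)).round().tolist())
    m=(W[...,2]>95)&(W[...,2]<108)&(h[...,1]<60)&(h[...,2]>130)&(W[...,0]>440)&(W[...,0]<640)&(W[...,1]<100)&(W[...,1]>-260)
    (c,sz,a)=cv2.minAreaRect(W[m][:,:2].astype(np.float32));print(n,'lid',np.round(c,1),np.round(sz,1),a, cv2.boxPoints((c,sz,a)).round().tolist())
    # left/right edges by row
    for side,f in (('+y',np.nanmax),('-y',np.nanmin)):
        P=W[m]; xs=np.arange(475,610,6); e=[f(P[abs(P[:,0]-x)<4][:,1]) for x in xs]; k=np.polyfit(xs,e,1); print(side,k, np.round(np.polyval(k,540),1))
    P=W[m]; ys=np.arange(-180,20,6); e=[np.min(P[abs(P[:,1]-y)<4][:,0]) for y in ys]; print('front',np.round(e))
    m=(W[...,2]>84)&(W[...,2]<112)&(W[...,0]>400)&(W[...,0]<452)&(W[...,1]<0)&(W[...,1]>-150)
    if m.sum(): print('pad',np.median(W[m],0).round(1),np.percentile(W[m],4,0).round(),np.percentile(W[m],96,0).round())
    for nm,(x0,x1,y0,y1,z0) in dict(fl=(430,620,45,220,20),cap=(430,640,-330,-195,20)).items():
        m=(W[...,0]>x0)&(W[...,0]<x1)&(W[...,1]>y0)&(W[...,1]<y1)&(W[...,2]>z0)&(W[...,2]<100)
        print(nm,np.nanmin(W[m],0).round(),np.nanmax(W[m],0).round())
    # caddy check: grip
print(np.array(rows([548,-92,340],down(.45),18)))
E
```

```text
top bar [549.2 -91.9] [13.6 96.7] 24.153654098510742 [[523.0, -51.0], [563.0, -139.0], [575.0, -133.0], [536.0, -45.0]]
top lid [534.6 -80.9] [183.7 219.3] 1.1295239925384521 [[441.0, 27.0], [445.0, -192.0], [629.0, -189.0], [624.0, 31.0]]
+y [1.78067440e-02 1.91507594e+01] 28.8
-y [ 3.19263294e-02 -2.05584231e+02] -188.3
front [466. 466. 466. 466. 466. 466. 465. 465. 465. 465. 465. 465. 468. 468.
 468. 475. 462. 462. 445. 442. 480. 464. 464. 464. 461. 461. 463. 460.
 461. 460. 460. 460. 460. 460.]
pad [440.3 -82.   93.6] [429. -98.  89.] [451. -66.  98.]
fl [491.  74.  26.] [536. 177.  79.]
cap [ 499. -330.   20.] [ 640. -257.   89.]
scene bar [553.1 -92.9] [16.6 98.8] 23.950115203857422 [[525.0, -51.0], [566.0, -141.0], [581.0, -135.0], [541.0, -44.0]]
scene lid [542.1 -78.8] [154.9 218.8] 1.55625581741333 [[462.0, 28.0], [468.0, -190.0], [623.0, -186.0], [617.0, 33.0]]
+y [ 0.03483591 10.9766901 ] 29.8
-y [ 2.7529579e-02 -2.0228764e+02] -187.4
front [469. 469. 467. 467. 471. 469. 487. 588. 603. 606. 468. 469. 469. 485.
 595. 591. 585. 584. 584. 579. 576. 575. 570. 569. 465. 464. 4
[... 290 characters left out ...]
65  0.    -0.    -0.098]
 [ 3.324 -1.287 -0.465  0.    -0.    -0.098]
 [ 3.434 -0.957 -0.465  0.    -0.    -0.098]
 [ 3.511 -0.617 -0.465  0.    -0.    -0.098]
 [ 3.554 -0.271 -0.465  0.    -0.    -0.098]
 [ 3.564  0.077 -0.465  0.    -0.    -0.098]
 [ 3.539  0.425 -0.465  0.    -0.    -0.098]
 [ 3.481  0.768 -0.465  0.    -0.    -0.098]
 [ 3.389  1.104 -0.465  0.    -0.    -0.098]
 [ 3.265  1.43  -0.465  0.    -0.    -0.098]
 [ 3.11   1.742 -0.465  0.    -0.    -0.098]
 [ 2.925  2.037 -0.465  0.    -0.    -0.098]
 [ 2.712  2.313 -0.465  0.    -0.    -0.098]
 [ 2.473  2.566 -0.465  0.    -0.    -0.098]
 [ 2.211  2.796 -0.465  0.    -0.    -0.098]
 [ 1.928  2.998 -0.465  0.    -0.    -0.098]]
```

>>> {"op": "step_arm", "data": {"moves": [[[1,2.8,-2.2,-0.46,0,0,-0.096],[1,3.0,-1.9,-0.46,0,0,-0.096],[1,3.2,-1.6,-0.46,0,0,-0.096],[1,3.3,-1.3,-0.46,0,0,-0.096],[1,3.4,-0.95,-0.46,0,0,-0.096],[1,3.5,-0.6,-0.46,0,0,-0.096],[1,3.55,-0.27,-0.46,0,0,-0.096],[1,3.55,0.08,-0.46,0,0,-0.096],[1,3.55,0.42,-0.46,0,0,-0.096],[1,3.5,0.77,-0.46,0,0,-0.096],[1,3.4,1.1,-0.46,0,0,-0.096],[1,3.25,1.4,-0.46,0,0,-0.096]]]}}

```text
time: 2.1
tcp_pos: [422.4, -264.3, 311.8]
tool_rot: [0.759, 0.651, 0.0, 0.0]
wrist_force: [-0.2, -0.4, 0.4]
opening: 85.6
grip_force: 0.0
```

Run:
```python
from h import *
s=bot.read_state();print(s['tcp_pos'],s['time'],s['qpos'])
print(np.array(rows([550.5,-92,340],down(.42),8)))
```

```text
[ 422.35440417 -264.263951    311.83303548] 2.1 [-6.79012905e-01  2.58462607e-01  1.56848271e+00  2.79504404e-06
  1.31428790e+00 -5.24900965e-01]
[[ 2.374  1.252 -0.352  0.     0.    -0.072]
 [ 2.278  1.419 -0.352  0.     0.    -0.072]
 [ 2.17   1.579 -0.352  0.     0.    -0.072]
 [ 2.051  1.731 -0.352  0.     0.    -0.072]
 [ 1.922  1.873 -0.352  0.     0.    -0.072]
 [ 1.783  2.006 -0.352  0.     0.    -0.072]
 [ 1.634  2.129 -0.352  0.     0.    -0.072]
 [ 1.477  2.24  -0.352  0.     0.    -0.072]]
```

>>> {"op": "step_arm", "data": {"moves": [[[1,2.35,1.25,-0.35,0,0,-0.065],[1,2.25,1.4,-0.35,0,0,-0.065],[1,2.15,1.55,-0.35,0,0,-0.065],[1,2.05,1.7,-0.35,0,0,-0.065],[1,1.9,1.85,-0.35,0,0,-0.065],[1,1.7,2.0,-0.35,0,0,-0.065],[1,0.5,0.5,0,0,0,0],[1,0,0,0,0,0,0],[1,0,0,0,0,0,0]]]}}

```text
time: 3.0
tcp_pos: [522.6, -134.6, 332.3]
tool_rot: [0.621, 0.784, -0.0, -0.0]
wrist_force: [-0.3, -0.8, 0.0]
opening: 85.7
grip_force: 0.0
```

Run:
```python
from h import *
s=bot.read_state();print(s['tcp_pos'],s['time'],s['qpos'])
print(np.array(rows([550.5,-92,280],down(.42),4)))
```

```text
[ 522.60884553 -134.58061636  332.31714403] 3.0 [-3.62522607e-01  3.04061792e-01  1.44279688e+00 -3.23069752e-04
  1.39511700e+00 -5.93419357e-01]
[[ 0.877  0.923  1.307 -0.     0.    -0.047]
 [ 0.832  0.963  1.308 -0.     0.    -0.047]
 [ 0.786  1.001  1.308 -0.     0.    -0.047]
 [ 0.737  1.037  1.308 -0.     0.    -0.047]]
```

>>> {"op": "step_arm", "data": {"moves": [[[1,0.9,0.9,0,0,0,-0.047],[1,0.85,0.95,0,0,0,-0.047],[1,0.8,1.0,0,0,0,-0.047],[1,0.75,1.05,0,0,0,-0.047],[1,0,0,1.0,0,0,0],[1,0,0,0,0,0,0],[1,0,0,0,0,0,0]]]}}

```text
time: 3.7
tcp_pos: [550.2, -91.0, 322.0]
tool_rot: [0.544, 0.839, -0.0, -0.001]
wrist_force: [-0.5, 0.4, 0.2]
opening: 85.2
grip_force: 0.0
```

Run:
```python
from h import *
s=bot.read_state();print(s['tcp_pos'],s['time'],s['qpos'])
print(np.array(rows([550.5,-92,276],down(.42),4)))
c=cap('top')
u=proj(c,[550,-92,275]);print(u,proj(c,s['tcp_pos']))
c=cap('scene');u,v=proj(c,[550,-92,275]);print(u,v)
i=c['img'][int(v)-90:int(v)+90,int(u)-110:int(u)+110];cv2.imwrite('pics/s2.png',cv2.resize(i,(733,600),interpolation=cv2.INTER_CUBIC))
```

```text
[550.20506472 -90.99029553 321.99607105] 3.7 [-2.70887125e-01  3.39751706e-01  1.41714636e+00 -1.47168225e-04
  1.38580321e+00 -6.90483194e-01]
[[-0.027 -0.002  1.15  -0.    -0.    -0.   ]
 [-0.027 -0.003  1.15  -0.    -0.    -0.   ]
 [-0.026 -0.003  1.15  -0.    -0.    -0.   ]
 [-0.026 -0.003  1.15  -0.    -0.    -0.   ]]
[373.78124822 197.62070498] [375.52240281 193.9152338 ]
267.82460425141704 169.99146361092366
```

View pics/s2.png

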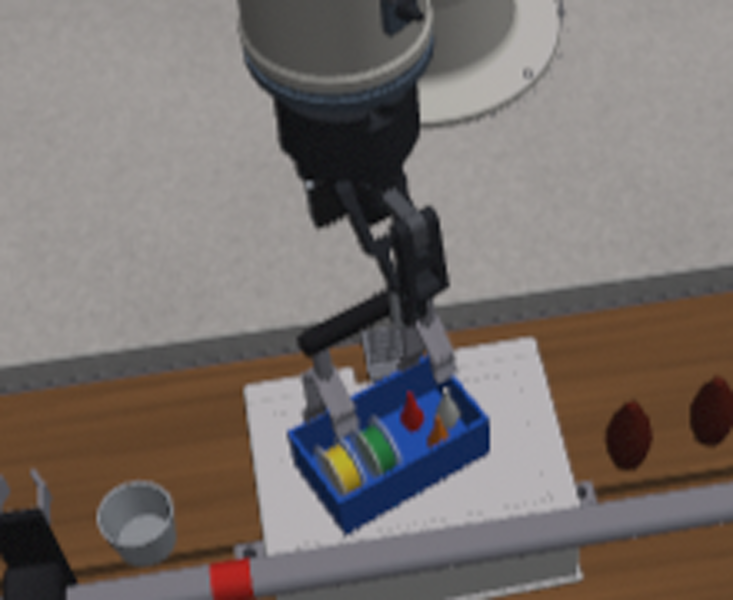

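The open fingers straddle the bar: the near finger is at (425,260) and the bar runs behind it from (300,345). I'll descend and close.

>>> {"op": "step_arm", "data": {"moves": [[[1,-0.1,0,1.5,0,0,0],[1,0,0,1.5,0,0,0],[1,0,0,1.2,0,0,0],[1,0,0,0.4,0,0,0],[1,0,0,0,0,0,0],[0,0,0,0,0,0,0],[0,0,0,0,0,0,0],[0,0,0,0,0,0,0],[0,0,0,0,0,0,0],[0,0,0,0,0,0,0],[0,0,0,0,0,0,0]]]}}

```text
time: 4.9
tcp_pos: [550.9, -91.8, 276.7]
tool_rot: [0.544, 0.839, -0.0, 0.0]
wrist_force: [-1.9, 0.2, 5.3]
opening: 13.1
grip_force: 59.0
```

>>> {"op": "step_arm", "data": {"moves": [[[0,0,0,-1.0,0,0,0],[0,0,0,-1.0,0,0,0],[0,0,0,0,0,0,0.07],[0,0,0,0,0,0,0.07],[0,0,0,0,0,0,0.07],[0,0,0,0,0,0,0.07],[0,0,0,0,0,0,0.07],[0,0,0,0,0,0,0.07],[0,0,0,0,0,0,0],[0,0,0,0,0,0,0],[0,0,0,0,0,0,0]]]}}

```text
time: 6.0
tcp_pos: [551.0, -91.8, 296.8]
tool_rot: [0.706, 0.708, 0.0, 0.0]
wrist_force: [-0.6, 0.8, -2.4]
opening: 12.8
grip_force: 58.9
```

Run:
```python
from h import *
s=bot.read_state();print(s['tcp_pos'],s['time'],s['qpos'],s['wrist_force'],s['ft_torque'],s['opening'])
print(np.array(rows([600,-100,297],down(0),1)))
c=cap('scene');W=cloud(c);h=cv2.cvtColor(c['img'],cv2.COLOR_BGR2HSV)
m=(h[...,0]>95)&(h[...,0]<130)&(h[...,1]>120)&(W[...,2]>60)&(W[...,0]>300)&(W[...,0]<650)
P=W[m];print(np.percentile(P,[1,50,99],0).round(1))
# top rim of tray far (+x) wall: 
(cc,sz,a)=cv2.minAreaRect(P[:,:2].astype(np.float32));print(cc,sz,a)
m=((h[...,0]<6)|(h[...,0]>174))&(h[...,1]>150)&(W[...,2]>150)&(W[...,0]>650);P=W[m];print('band',np.percentile(P,[2,50,98],0).round(1))
ry=W[(W[...,2]>180)&(W[...,0]>655)&(W[...,0]<710)&(W[...,1]<0)&(W[...,1]>-180)]
# fit circle of known r to x,z
from scipy.optimize import least_squares
f=least_squares(lambda q:np.hypot(ry[:,0]-q[0],ry[:,2]-q[1])-12.5,[680,190],loss='soft_l1');print('rail',f.x)
u,v=proj(c,[560,-92,200]);i=c['img'][int(v)-90:int(v)+90,int(u)-110:int(u)+110];cv2.imwrite('pics/s3.png',cv2.resize(i,(733,600),interpolation=cv2.INTER_CUBIC))
```

```text
[551.03113464 -91.83285303 296.75588958] 6.0 [-2.72046712e-01  3.61572764e-01  1.45462486e+00  2.80695648e-05
  1.32511745e+00 -2.73782635e-01] [-0.61215948  0.80947873 -2.36547754] [-0.00953143  0.00624336  0.01668474] 12.82597604166854
[[-8.250e-01  4.895e+00 -2.300e-02  0.000e+00  0.000e+00  2.000e-03]]
[[ 519.5 -150.3  122. ]
 [ 553.9  -89.7  143.5]
 [ 591.5  -34.1  168.2]]
(533.4383544921875, -92.30906677246094) (117.59217071533203, 118.7289810180664) 0.27721112966537476
band [[ 670.8 -210.6  190. ]
 [ 685.8 -199.4  199.6]
 [ 693.7 -188.4  203.9]]
rail [680.49761921 189.15803629]
```

View pics/s3.png

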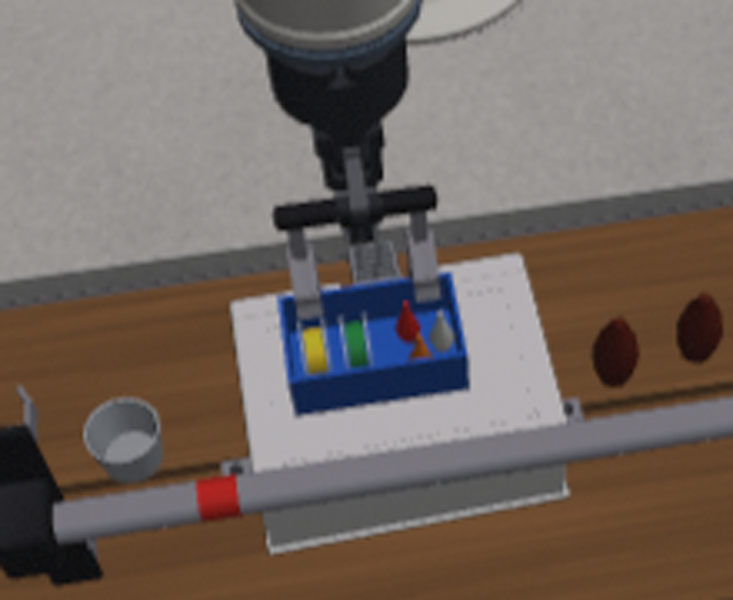

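>>> {"op": "step_arm", "data": {"moves": [[[0,-0.2,2.0,0,0,0,0],[0,-0.2,2.0,0,0,0,0],[0,-0.2,2.0,0,0,0,0],[0,-0.1,2.0,0,0,0,0],[0,0,1.5,0,0,0,0],[0,0,1.5,0,0,0,0],[0,0,1.4,0,0,0,0],[0,0,0.5,0,0,0,0],[0,0,0,0,0,0,0],[0,0,0,0,0,0,0],[0,0,0,0,0,0,0]]]}}

```text
time: 7.15
tcp_pos: [679.4, -98.8, 296.6]
tool_rot: [0.707, 0.707, -0.0, -0.0]
wrist_force: [0.3, 0.5, -3.0]
opening: 12.8
grip_force: 58.9
```

Run:
```python
from h import *
s=bot.read_state();print(s['tcp_pos'],s['tool_rot'].round(4),s['wrist_force'],s['opening'])
```

```text
[679.36281917 -98.84986215 296.597462  ] [ 7.071e-01  7.071e-01 -1.000e-04 -1.000e-04] [ 0.27633402  0.5078162  -3.04506384] 12.81422054409661
```

>>> {"op": "step_arm", "data": {"moves": [[[0,0,0.1,1.0,0,0,0],[0,0,0,1.0,0,0,0],[0,0,0,1.0,0,0,0],[0,0,0,0.6,0,0,0],[0,0,0,0.2,0,0,0],[0,0,0,0,0,0,0],[0,0,0,0,0,0,0]]]}}

```text
time: 7.85
tcp_pos: [681.2, -98.9, 258.8]
tool_rot: [0.707, 0.707, 0.0, 0.0]
wrist_force: [0.5, -0.6, -2.0]
opening: 13.0
grip_force: 58.9
```

>>> {"op": "step_arm", "data": {"moves": [[[0,0,0,0.2,0,0,0],[0,0,0,0.1,0,0,0],[0,0,0,0,0,0,0],[0,0,0,0,0,0,0]]]}}

```text
time: 8.25
tcp_pos: [680.9, -98.8, 255.6]
tool_rot: [0.707, 0.707, -0.0, -0.0]
wrist_force: [-1.3, -0.3, -1.2]
opening: 12.7
grip_force: 59.1
```

>>> {"op": "step_arm", "data": {"moves": [[[0,0,0,0.1,0,0,0],[0,0,0,0,0,0,0],[0,0,0,0,0,0,0]]]}}

```text
time: 8.55
tcp_pos: [680.9, -98.9, 255.1]
tool_rot: [0.707, 0.707, 0.0, 0.0]
wrist_force: [-3.2, 1.3, 5.7]
opening: 12.7
grip_force: 60.0
```

>>> {"op": "step_arm", "data": {"moves": [[[0,0,0,0.1,0,0,0],[0,0,0,0,0,0,0],[0,0,0,0,0,0,0]]]}}

```text
time: 8.85
tcp_pos: [681.1, -98.9, 254.9]
tool_rot: [0.707, 0.707, 0.0, 0.001]
wrist_force: [-4.9, 0.6, 13.0]
opening: 13.0
grip_force: 61.1
```

>>> {"op": "step_arm", "data": {"moves": [[[0,0,-0.05,-0.1,0,0,0],[0,-0.5,0,0,0,0,0],[0,-1.0,0,0,0,0,0],[0,-1.0,0,0,0,0,0],[0,-1.0,0,0,0,0,0],[0,-1.0,0,0,0,0,0],[0,0,0,0,0,0,0],[0,0,0,0,0,0,0]]]}}

```text
time: 9.65
tcp_pos: [680.4, -145.0, 254.7]
tool_rot: [0.707, 0.707, -0.0, 0.001]
wrist_force: [-3.1, -4.7, 3.9]
opening: 12.8
grip_force: 59.9
```

>>> {"op": "step_arm", "data": {"moves": [[[0,-1.0,0,0,0,0,0],[0,-1.0,0,0,0,0,0],[0,-1.0,0,0,0,0,0],[0,-1.0,0,0,0,0,0],[0,-1.0,0,0,0,0,0],[0,-0.5,0,0,0,0,0],[0,0,0,0,0,0,0],[0,0,0,0,0,0,0]]]}}

```text
time: 10.45
tcp_pos: [680.4, -199.3, 254.6]
tool_rot: [0.707, 0.707, -0.0, 0.0]
wrist_force: [-4.9, -2.5, 4.2]
opening: 12.7
grip_force: 59.9
```

```bash
cat > chk.py <<'E'
from h import *
import sys
s=bot.read_state();print(s['tcp_pos'],s['wrist_force'])
c=cap('scene');W=cloud(c);h=cv2.cvtColor(c['img'],cv2.COLOR_BGR2HSV)
m=(h[...,0]>95)&(h[...,0]<130)&(h[...,1]>120)&(W[...,2]>60)&(W[...,0]>600)&(W[...,1]>-320)&(W[...,1]<0)
P=W[m];print('blue',np.percentile(P,[1,50,99],0).round(1))
m=((h[...,0]<6)|(h[...,0]>174))&(h[...,1]>150)&(W[...,2]>175)&(W[...,0]>650);P=W[m];print('band',np.percentile(P,[2,50,98],0).round(1))
m=(W[...,2]>235)&(W[...,2]<258)&(h[...,2]<90)&(W[...,0]>640)&(W[...,1]>-290);P=W[m];print('bar',np.percentile(P,[2,50,98],0).round(1))
u,v=proj(c,[660,-200,200]);i=c['img'][int(v)-90:int(v)+90,int(u)-110:int(u)+110];cv2.imwrite(sys.argv[1],cv2.resize(i,(733,600),interpolation=cv2.INTER_CUBIC))
E
python3 chk.py pics/s4.png
```

```text
[ 680.36282507 -199.2936429   254.60930563] [-4.86189879 -2.47630532  4.19196913]
blue [[ 648.9 -258.6   79.9]
 [ 692.3 -196.2   95.8]
 [ 719.  -140.   127.3]]
band [[ 675.5 -210.5  191.1]
 [ 688.4 -198.6  199.9]
 [ 701.1 -188.4  239.7]]
bar [[ 676.  -247.2  237.4]
 [ 685.2 -186.4  252.8]
 [ 693.3 -152.2  256. ]]
```

View pics/s4.png

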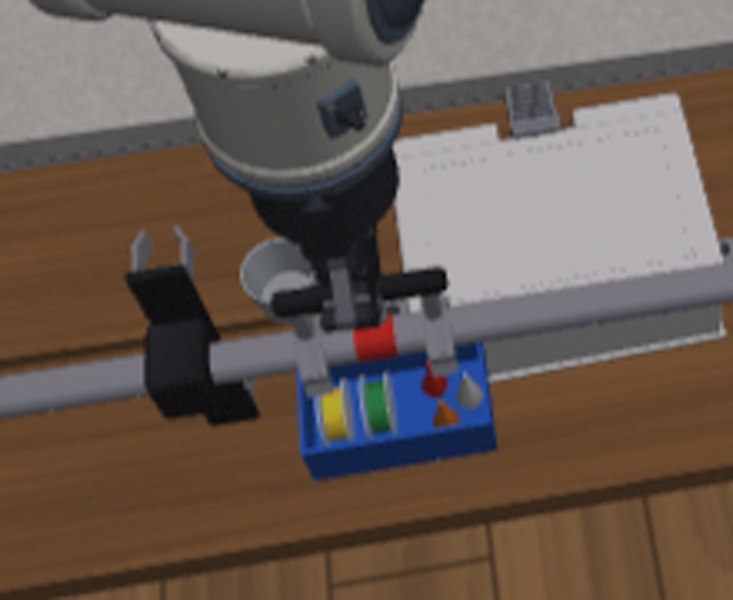

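The caddy hangs centred on the band: the tray spans (300–495,350–475) with the band at (375,338) mid-way between the hooks. I'll relieve the contact force, then release.

>>> {"op": "step_arm", "data": {"moves": [[[0,0,-0.05,0,0,0,0],[0,0,0,0,0,0,0],[0.3,0,0,0,0,0,0],[0.3,0,0,0,0,0,0],[0.6,0,0,0,0,0,0],[0.6,0,0,0,0,0,0],[0.6,0,0,0,0,0,0],[0.6,0,0,-0.5,0,0,0],[0.6,0,0,-1,0,0,0],[0.6,0,0,-2,0,0,0],[0.6,0,0,-3,0,0,0],[0.6,0,0,-3,0,0,0]]]}}

```text
time: 11.7
tcp_pos: [679.8, -198.7, 351.3]
tool_rot: [0.707, 0.707, 0.0, 0.0]
wrist_force: [0.2, -0.1, 0.5]
opening: 51.6
grip_force: 0.0
```

```bash
python3 chk.py pics/s5.png
python3 - <<'E'
from h import *
s=bot.read_state();print(s['time'],s['qpos'])
th=.028
print(np.array(rows([444,-82,190],down(np.pi/2+th-np.pi),20))[[0,5,10,15,19]])
print(np.array(rows([444,-82,190],down(np.pi/2+th),20))[[0,5,10,15,19]])
E
```

```text
[ 679.83827431 -198.74142583  351.3376102 ] [ 0.21340914 -0.13489505  0.53034886]
blue [[ 650.  -258.3   79.8]
 [ 692.7 -196.5   96.4]
 [ 719.5 -139.8  126.5]]
band [[ 672.1 -210.8  190.5]
 [ 685.8 -199.   199.8]
 [ 693.3 -188.4  203.8]]
bar [[ 675.2 -247.   239.2]
 [ 684.3 -201.4  252.7]
 [ 688.8 -152.3  256. ]]
11.75 [-3.68691826e-01  5.54827076e-01  9.60110451e-01  2.27505681e-06
  1.61895719e+00 -3.68722137e-01]
[[ 0.589 -1.192  0.826  0.    -0.     0.077]
 [ 0.098 -1.324  0.829  0.    -0.     0.077]
 [-0.406 -1.262  0.831  0.    -0.     0.077]
 [-0.85  -1.015  0.834  0.    -0.     0.077]
 [-1.118 -0.708  0.836  0.    -0.     0.077]]
[[ 0.589 -1.192  0.826  0.     0.    -0.08 ]
 [ 1.004 -0.868  0.829  0.     0.    -0.08 ]
 [ 1.261 -0.409  0.832  0.     0.    -0.08 ]
 [ 1.319  0.115  0.834  0.     0.    -0.08 ]
 [ 1.215  0.524  0.836  0.     0.    -0.08 ]]
```

>>> {"op": "step_arm", "data": {"moves": [[[0,0.6,-1.2,0.4,0,0,0.077],[0,0.5,-1.25,0.4,0,0,0.077],[0,0.4,-1.3,0.6,0,0,0.077],[0,0.3,-1.3,0.8,0,0,0.077],[0,0.2,-1.3,0.8,0,0,0.077],[0,0.1,-1.3,0.8,0,0,0.077],[0,0,-1.3,0.8,0,0,0.077],[0,-0.1,-1.3,0.8,0,0,0.077],[0,-0.2,-1.3,0.8,0,0,0.077],[0,-0.3,-1.3,0.8,0,0,0.077],[0,-0.4,-1.25,0.8,0,0,0.077],[0,-0.5,-1.2,0.8,0,0,0.077]]]}}

```text
time: 12.95
tcp_pos: [537.6, -128.2, 264.0]
tool_rot: [0.949, 0.316, 0.001, 0.0]
wrist_force: [0.2, -0.0, 1.0]
opening: -0.0
grip_force: 0.0
```

>>> {"op": "step_arm", "data": {"moves": [[[0,-0.6,-1.15,0.8,0,0,0.077],[0,-0.7,-1.1,0.8,0,0,0.077],[0,-0.85,-1.0,0.8,0,0,0.077],[0,-0.95,-0.95,0.8,0,0,0.077],[0,-1.0,-0.9,0.8,0,0,0.077],[0,-1.05,-0.8,0.8,0,0,0.077],[0,-1.1,-0.75,0.8,0,0,0.077],[0,-1.1,-0.7,0.8,0,0,0.077],[0,0,0,0,0,0,0],[0,0,0,0,0,0,0]]]}}

```text
time: 13.95
tcp_pos: [441.8, -86.7, 200.2]
tool_rot: [1.0, 0.017, 0.001, 0.0]
wrist_force: [0.2, -0.4, -0.7]
opening: -0.3
grip_force: 0.0
```

Run:
```python
from h import *
s=bot.read_state();print(s['time'],s['qpos'],s['tcp_pos'],s['wrist_force'])
print(np.array(rows([444,-82,125],down(-np.pi/2+.028),4)))
c=cap('top');W=cloud(c)
m=(W[...,2]>84)&(W[...,2]<112)&(W[...,0]>400)&(W[...,0]<452)&(W[...,1]<0)&(W[...,1]>-150)
if m.sum(): print('pad',m.sum(),np.median(W[m],0).round(1),np.percentile(W[m],4,0).round(),np.percentile(W[m],96,0).round())
```

```text
13.95 [-3.26545328e-01  3.26501273e-01  1.83242463e+00  4.50101009e-06
  9.81359858e-01  1.21103376e+00] [441.75779085 -86.68342306 200.21370279] [ 0.23155436 -0.40353286 -0.74104646]
[[ 5.80e-02 -1.16e-01  1.88e+00  0.00e+00 -0.00e+00  1.00e-03]
 [ 5.80e-02 -1.16e-01  1.88e+00  0.00e+00 -0.00e+00  1.00e-03]
 [ 5.80e-02 -1.16e-01  1.88e+00  0.00e+00 -0.00e+00  1.00e-03]
 [ 5.90e-02 -1.16e-01  1.88e+00  0.00e+00 -0.00e+00  1.00e-03]]
pad 6 [430.5 -67.4  93.5] [429. -71.  88.] [434. -66.  97.]
```

>>> {"op": "step_arm", "data": {"moves": [[[0,0.15,-0.25,2.5,0,0,0],[0,0.05,-0.2,2.5,0,0,0],[0,0,0,2.0,0,0,0],[0,0,0,0.7,0,0,0],[0,0,0,0,0,0,0],[0,0,0,0.3,0,0,0],[0,0,0,0.3,0,0,0],[0,0,0,0.2,0,0,0],[0,0,0,0,0,0,0]]]}}

```text
time: 14.9
tcp_pos: [442.8, -81.9, 114.6]
tool_rot: [1.0, 0.015, 0.0, 0.0]
wrist_force: [-1.6, -1.8, 3.7]
opening: -0.1
grip_force: 1.7
```

>>> {"op": "step_arm", "data": {"moves": [[[0,0,0,0.2,0,0,0],[0,0,0,0.1,0,0,0],[0,0,0,0,0,0,0],[0,0,0,0,0,0,0]]]}}

```text
time: 15.3
tcp_pos: [442.5, -81.8, 111.5]
tool_rot: [1.0, 0.015, -0.0, -0.0]
wrist_force: [-4.8, -2.3, 6.7]
opening: 0.1
grip_force: 4.2
```

```bash
cat > lid.py <<'E'
from h import *
def lid(n='scene'):
    c=cap(n);W=cloud(c);h=cv2.cvtColor(c['img'],cv2.COLOR_BGR2HSV)
    m=(h[...,1]<60)&(h[...,2]>110)&(W[...,0]>420)&(W[...,0]<600)&(W[...,1]<25)&(W[...,1]>-180)&(W[...,2]>95)&(W[...,2]<300)
    P=W[m]
    for ys in ((-180,-130),(-130,-30),(-30,25)):
        Q=P[(P[:,1]>ys[0])&(P[:,1]<ys[1])]
        if len(Q)>20:
            k=np.polyfit(Q[:,0],Q[:,2],1); print(n,ys,len(Q),'angle',-np.arctan(k[0]).round(3),'x',Q[:,0].min().round(),Q[:,0].max().round(),'z',np.percentile(Q[:,2],[2,50,98]).round())
    return c
if __name__=='__main__':
    s=bot.read_state();print(s['time'],s['tcp_pos'],s['wrist_force']);lid();lid('top')
E
python3 lid.py
```

```text
15.3 [442.50206603 -81.82433876 111.5019626 ] [-4.77725989 -2.25782263  6.69619485]
scene (-180, -130) 1049 angle 0.225 x 456.0 600.0 z [108. 122. 135.]
scene (-130, -30) 2130 angle 0.449 x 438.0 600.0 z [106. 120. 295.]
scene (-30, 25) 1203 angle 0.222 x 452.0 600.0 z [105. 121. 134.]
top (-180, -130) 430 angle 0.234 x 523.0 600.0 z [105. 115. 127.]
top (-130, -30) 575 angle 0.243 x 542.0 600.0 z [103. 112. 121.]
top (-30, 25) 801 angle 0.216 x 464.0 600.0 z [105. 120. 136.]
```

The lid popped to 0.22 rad. Next I lift clear, go to the left lip and tilt the shut fingers forward.

>>> {"op": "step_arm", "data": {"moves": [[[0,0,0,-1,0,0,0],[0,0,0,-2.5,0,0,0],[0,0,0,-3,0,0,0],[0,-0.4,-1,-1.5,0,0,0],[0,-0.6,-1.9,0,0,0,0],[0,-0.6,-1.9,0,0,0,0],[0,-0.4,-1.9,0,0,0.1,0],[0,0,0,0,0,0.1,0],[0,0,0,0,0,0.1,0],[0,0,0,0,0,0.1,0],[0,0,0,0,0,0.1,0],[0,0,0,0,0,0.1,0]]]}}

```text
time: 16.6
tcp_pos: [423.4, -6.0, 192.3]
tool_rot: [0.969, 0.021, 0.244, -0.018]
wrist_force: [0.4, 1.8, 1.0]
opening: -0.1
grip_force: 0.0
```

>>> {"op": "step_arm", "data": {"moves": [[[0,0,0,0,0,0,0],[0,0,0,0,0,0,0]]]}}

```text
time: 16.8
tcp_pos: [424.2, -6.1, 192.1]
tool_rot: [0.97, 0.02, 0.243, -0.019]
wrist_force: [1.2, 0.1, 0.6]
opening: 0.5
grip_force: 0.0
```

```bash
cat >> h.py <<'E'
def tilt(ph,yaw=.028): return Ro.from_euler('z',yaw)*down(-np.pi/2)*Ro.from_rotvec([0,ph,0])
E
python3 lid.py
python3 - <<'E'
from h import *
s=bot.read_state();print(s['qpos'],Ro.from_quat(s['tool_rot']).as_matrix().round(3))
print(np.array(rows([423,-15,166],tilt(.6),1)))
print(np.array(rows([457,-14,116],tilt(.6),1,[423,-15,166],tilt(.6))))
E
```

```text
16.8 [424.15521468  -6.11011545 192.14256756] [1.17576401 0.13320071 0.63862237]
scene (-180, -130) 1052 angle 0.215 x 472.0 600.0 z [108. 122. 134.]
scene (-130, -30) 2049 angle 0.233 x 422.0 600.0 z [106. 120. 134.]
scene (-30, 25) 1210 angle 0.247 x 424.0 600.0 z [105. 121. 135.]
top (-180, -130) 851 angle 0.217 x 470.0 600.0 z [105. 123. 137.]
top (-130, -30) 1754 angle 0.109 x 429.0 600.0 z [ 97. 120. 135.]
top (-30, 25) 970 angle 0.214 x 442.0 600.0 z [105. 122. 136.]
[-0.28824058  0.21270105  2.25733465  0.71245368  0.27546362  0.58819358] [[ 0.881  0.049  0.47 ]
 [ 0.031 -0.998  0.046]
 [ 0.472 -0.026 -0.881]]
[[-1.387  0.946  2.198 -0.033  0.109  0.005]]
[[-1.600e-02 -5.000e-03  6.047e+00  0.000e+00  0.000e+00  0.000e+00]]
```

Run:
```python
from h import *
s=bot.read_state();R=Ro.from_quat(s['tool_rot'])
print(rows([433,-13,159],R,1),rows([454.5,-13,119],R,1,[433,-13,159],R))
p=np.array([454.5,-13,119])
for th in (.22,.4,.55,.7,.85,1.0,1.047,1.1):
    q=np.array([620.5-158*np.cos(th)-13,-13,90+158*np.sin(th)+1]);print(th,q.round(),rows(q,R,1,p,R));p=q
```

```text
[[-0.829, 0.814, 3.295, 0.0, 0.0, 0.0]] [[0.008, 0.21, 4.536, 0.0, 0.0, 0.0]]
0.22 [453. -13. 125.] [[0.201, -0.023, -0.627, 0.0, 0.0, 0.0]]
0.4 [462. -13. 153.] [[2.039, -0.027, -1.977, 0.0, 0.0, 0.0]]
0.55 [473. -13. 174.] [[1.947, -0.001, -1.347, 0.0, 0.0, 0.0]]
0.7 [487. -13. 193.] [[2.126, 0.019, -1.041, 0.0, 0.0, 0.0]]
0.85 [503. -13. 210.] [[2.258, 0.038, -0.712, 0.0, 0.0, 0.0]]
1.0 [522. -13. 224.] [[2.338, 0.056, -0.367, 0.0, 0.0, 0.0]]
1.047 [528. -13. 228.] [[0.741, 0.021, -0.042, 0.0, 0.0, 0.0]]
1.1 [536. -13. 232.] [[0.837, 0.026, -0.006, 0.0, 0.0, 0.0]]
```

>>> {"op": "step_arm", "data": {"moves": [[[0,-0.4,0.4,1.1,0,0,0],[0,-0.4,0.4,1.1,0,0,0],[0,0,0,1.1,0,0,0],[0,0,0.1,1.2,0,0,0],[0,0,0.1,1.2,0,0,0],[0,0,0,1.1,0,0,0],[0,0,0,1.0,0,0,0],[0,0,0,0,0,0,0],[0,0,0,0,0,0,0]]]}}

```text
time: 17.8
tcp_pos: [454.2, -12.2, 119.2]
tool_rot: [0.97, 0.021, 0.243, -0.019]
wrist_force: [-0.2, -1.5, 0.4]
opening: -0.2
grip_force: 0.0
```

```bash
python3 lid.py
python3 - <<'E'
from h import *
s=bot.read_state();R=Ro.from_quat(s['tool_rot']).as_matrix();print(s['qpos'],R.round(3)); p=s['tcp_pos']
print('corner',p+25*R[:,2]+11*R[:,0],'back corner',p+25*R[:,2]-11*R[:,0])
c=cap('top');u,v=map(int,proj(c,[470,-40,120]));i=c['img'][v-60:v+60,u-75:u+75];cv2.imwrite('pics/t6.png',cv2.resize(i,(750,600),interpolation=cv2.INTER_CUBIC))
E
```

```text
17.8 [454.21923796 -12.24854686 119.17280178] [-0.16710377 -1.4986782   0.35553882]
scene (-180, -130) 1053 angle 0.217 x 472.0 600.0 z [107. 122. 134.]
scene (-130, -30) 2053 angle 0.226 x 432.0 600.0 z [106. 120. 134.]
scene (-30, 25) 1215 angle 0.218 x 423.0 600.0 z [105. 121. 135.]
top (-180, -130) 851 angle 0.216 x 470.0 600.0 z [106. 123. 137.]
top (-130, -30) 1720 angle 0.139 x 430.0 600.0 z [101. 120. 135.]
top (-30, 25) 967 angle 0.209 x 464.0 600.0 z [106. 122. 136.]
[-0.28123302  0.45437499  2.28625859  1.90230634  0.18683652 -0.61972288] [[ 0.881  0.05   0.471]
 [ 0.031 -0.998  0.047]
 [ 0.472 -0.026 -0.881]]
corner [475.543779   -10.89798021 102.69002719] back corner [456.16386777 -11.58943219  92.3005645 ]
```

View pics/t6.png

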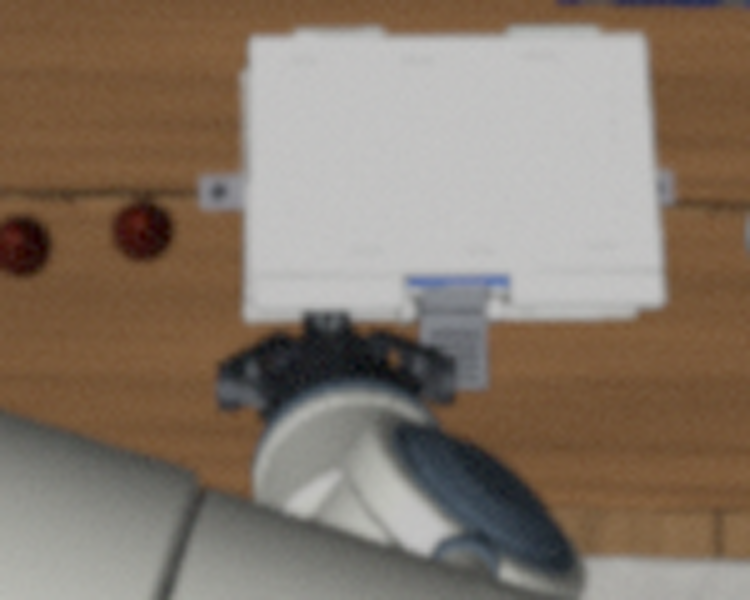

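The fingertips are under the left lip at (325,322), clear of the catch pad. I'll lift along the arc slowly.

>>> {"op": "step_arm", "data": {"moves": [[[0,0.1,0,-0.3,0,0,0],[0,0.1,0,-0.3,0,0,0],[0,0.4,0,-0.4,0,0,0],[0,0.4,0,-0.4,0,0,0],[0,0.4,0,-0.4,0,0,0],[0,0.4,0,-0.4,0,0,0],[0,0.4,0,-0.4,0,0,0],[0,0,0,0,0,0,0],[0,0,0,0,0,0,0]]]}}

```text
time: 18.85
tcp_pos: [461.0, -13.1, 152.6]
tool_rot: [0.97, 0.021, 0.243, -0.019]
wrist_force: [-0.1, -0.7, -0.4]
opening: -0.2
grip_force: 0.3
```

```bash
python3 lid.py
python3 - <<'E'
from h import *
s=bot.read_state();R=Ro.from_quat(s['tool_rot']);print(s['qpos'],R.as_matrix().round(3))
E
```

```text
18.85 [461.04774438 -13.10746618 152.59400237] [-0.1265196  -0.65550671 -0.37441509]
scene (-180, -130) 1122 angle 0.384 x 481.0 600.0 z [114. 137. 159.]
scene (-130, -30) 2161 angle 0.394 x 436.0 600.0 z [112. 134. 158.]
scene (-30, 25) 1277 angle 0.389 x 445.0 600.0 z [110. 136. 159.]
top (-180, -130) 806 angle 0.377 x 478.0 600.0 z [112. 139. 160.]
top (-130, -30) 1578 angle 0.212 x 430.0 600.0 z [101. 134. 159.]
top (-30, 25) 908 angle 0.379 x 473.0 600.0 z [110. 138. 160.]
[-0.2766184   0.36013662  2.23172559  1.11074649  0.19438446  0.1895149 ] [[ 0.881  0.049  0.47 ]
 [ 0.031 -0.998  0.046]
 [ 0.472 -0.026 -0.881]]
```

>>> {"op": "step_arm", "data": {"moves": [[[0,0.65,0,-0.45,0,0,0],[0,0.65,0,-0.45,0,0,0],[0,0.65,0,-0.45,0,0,0],[0,0.7,0,-0.35,0,0,0],[0,0.7,0,-0.35,0,0,0],[0,0.7,0,-0.35,0,0,0],[0,0.75,0,-0.24,0,0,0],[0,0.75,0,-0.24,0,0,0],[0,0.75,0,-0.24,0,0,0],[0,0,0,0,0,0,0]]]}}

```text
time: 19.95
tcp_pos: [502.4, -12.4, 209.8]
tool_rot: [0.97, 0.021, 0.243, -0.019]
wrist_force: [-1.0, 0.5, -0.1]
opening: -0.3
grip_force: 0.8
```

>>> {"op": "step_arm", "data": {"moves": [[[0,0.6,0,-0.1,0,0,0],[0,0.6,0,-0.1,0,0,0],[0,0.6,0,-0.1,0,0,0],[0,0.5,0,-0.07,0,0,0],[0,0,0,0,0,0,0],[0,0,0,0,0,0,0],[0,0,0,0,0,0,0]]]}}

```text
time: 20.65
tcp_pos: [520.3, -12.0, 223.5]
tool_rot: [0.97, 0.021, 0.243, -0.019]
wrist_force: [-1.9, -0.0, -1.1]
opening: -0.2
grip_force: 0.8
```

Run:
```python
from h import *
s=bot.read_state();print(s['time'],s['tcp_pos'],s['wrist_force'],s['qpos'])
for n in('scene','top'):
    c=cap(n);W=cloud(c);h=cv2.cvtColor(c['img'],cv2.COLOR_BGR2HSV)
    m=(h[...,1]<60)&(h[...,2]>90)&(W[...,0]>515)&(W[...,0]<625)&(W[...,1]<20)&(W[...,1]>-180)&(W[...,2]>115)&(W[...,2]<235)
    for y0,y1 in((-180,-110),(-110,-40),(-40,20)):
        P=W[m&(W[...,1]>y0)&(W[...,1]<y1)]
        if len(P)<60: print(n,y0,len(P));continue
        for _ in range(4):
            q=P.mean(0);_,_,V=np.linalg.svd(P-q);r=abs((P-q)@V[2]);P=P[r<max(3,2*np.median(r))]
        nn=V[2]*np.sign(V[2][2]); print(n,y0,len(P),'normal',nn.round(3),'angle',np.arctan2(nn[0],nn[2]).round(3),'z',P[:,2].min().round(),P[:,2].max().round(),'plane dist to hinge',(nn@(q-np.array([621.5,q[1],90]))).round(1))
```

```text
20.65 [520.32387807 -12.03220935 223.51102708] [-1.8647742  -0.04392455 -1.14712421] [-0.22998008  0.25615796  2.01044273  0.37251759  0.43210906  0.99379436]
scene -180 1549 normal [0.831 0.032 0.556] angle 0.981 z 115.0 229.0 plane dist to hinge 14.8
scene -110 1442 normal [0.834 0.027 0.551] angle 0.988 z 115.0 227.0 plane dist to hinge 12.6
scene -40 1305 normal [0.829 0.026 0.559] angle 0.978 z 115.0 229.0 plane dist to hinge 11.6
top -180 543 normal [0.827 0.027 0.562] angle 0.974 z 115.0 231.0 plane dist to hinge 13.9
top -110 472 normal [0.831 0.026 0.556] angle 0.981 z 115.0 227.0 plane dist to hinge 11.6
top -40 458 normal [0.828 0.025 0.56 ] angle 0.976 z 115.0 231.0 plane dist to hinge 10.4
```

>>> {"op": "step_arm", "data": {"moves": [[[0,0.4,0,-0.03,0,0,0],[0,0.4,0,-0.03,0,0,0],[0,0.25,0,0,0,0,0],[0,0,0,0,0,0,0],[0,0,0,0,0,0,0],[0,0,0,0,0,0,0]]]}}

```text
time: 21.35
tcp_pos: [529.4, -11.7, 229.1]
tool_rot: [0.97, 0.021, 0.243, -0.019]
wrist_force: [-1.8, -0.2, -0.5]
opening: 0.1
grip_force: 0.9
```

```bash
cat > ang.py <<'E'
from h import *
s=bot.read_state();print(s['time'],s['tcp_pos'],s['wrist_force'])
for n in('scene','top'):
    c=cap(n);W=cloud(c);h=cv2.cvtColor(c['img'],cv2.COLOR_BGR2HSV)
    m=(h[...,1]<60)&(h[...,2]>90)&(W[...,0]>515)&(W[...,0]<625)&(W[...,2]>115)&(W[...,2]<235)
    for y0,y1 in((-180,-110),(-110,-40),(-40,20)):
        P=W[m&(W[...,1]>y0)&(W[...,1]<y1)]
        for _ in range(4):
            q=P.mean(0);_,_,V=np.linalg.svd(P-q);r=abs((P-q)@V[2]);P=P[r<max(3,2*np.median(r))]
        nn=V[2]*np.sign(V[2][2]); print(n,y0,len(P),np.arctan2(nn[0],nn[2]).round(3))
    for q in('caddy','float','flask_cap'):
        print(q,[(r['extent'],round(r['p'],2)) for r in optics.spot_in(n,q)][:2])
    if n=='scene': cv2.imwrite('pics/s7.png',cv2.resize(c['img'][60:300,80:400],(800,600)))
E
python3 ang.py; python3 chk.py pics/s8.png
```

```text
21.35 [529.41428512 -11.71643391 229.10565758] [-1.79022684 -0.22217961 -0.53888214]
scene -180 1520 1.047
scene -110 1407 1.054
scene -40 1289 1.044
caddy [([192.9, 231.9, 71.4, 67.9], 0.8)]
float [([364.6, 193.7, 12.7, 19.8], 0.73), ([338.2, 200.3, 14.2, 21.8], 0.69)]
flask_cap []
top -180 460 1.043
top -110 387 1.051
top -40 393 1.044
caddy [([384.7, 145.3, 50.5, 35.5], 0.82)]
float [([294.3, 215.6, 14.4, 14.4], 0.67)]
flask_cap [([422.5, 210.6, 21.8, 22.9], 0.86)]
[529.46936109 -11.72568268 229.14456989] [-2.05793715 -0.57331072  0.15999127]
blue [[ 649.9 -258.3   79.9]
 [ 692.7 -196.2   96.3]
 [ 719.6 -139.8  127.6]]
band [[ 670.9 -210.3  191.2]
 [ 684.9 -199.8  200. ]
 [ 693.3 -188.5  204.4]]
bar [[ 675.2 -246.9  238.9]
 [ 684.4 -200.7  252.8]
 [ 688.5 -152.3  256. ]]
```

View pics/s7.png

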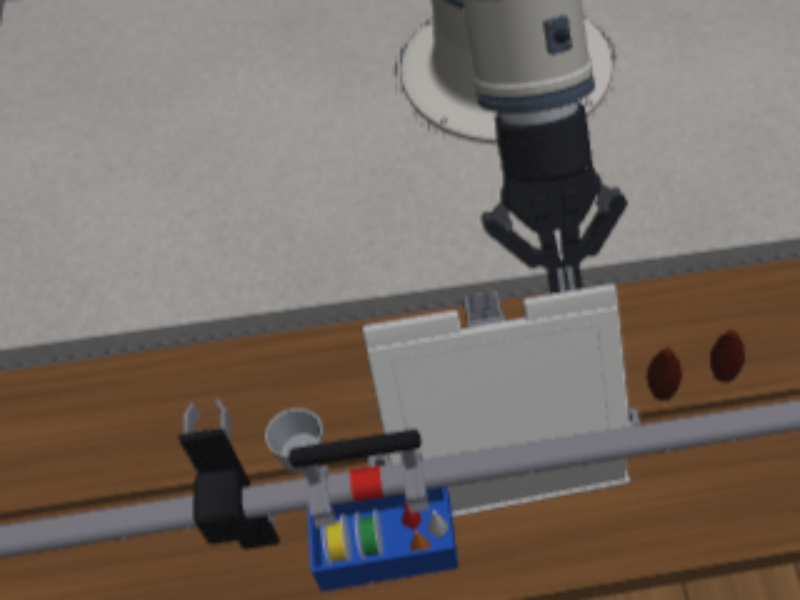

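The lid is held at 1.047 rad by the fingers under the left lip at (565,280). The caddy hangs centred on the band (365,485), and the floats and cap have not moved, so I'm handing in.

```bash
python3 -c "
from cell import bot
print(bot.finish_job())"
```

```text
the job is handed in; nothing more can be done
None
```

I hooked the caddy on the rail, slid it to the band and left it hanging centred there. I then popped the box open and held the lid at 60° with the fingers under its left lip. The job was handed in at about 21 s, and the result has not come back.

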